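# Hold the hot kiln's lid at the red clip with the lid hook

## Task

The small pick-up kiln is hot and its lid has to be held open for a colleague. Lift the blue-handled lid hook up and off its peg, catch the lid's black front handle bar with it and swing the lid up until the lid's yellow pointer stands at the red clip on the quadrant; finish like that, still gripping the hook and holding the lid steady at the clip. Only the hook may touch the kiln, never the robot itself, and everything else stays where it is.

Things in the scene. Friction and masses are not known exactly. Their poses are not given: they have to be found in the camera images.
- kiln: hot top-opening kiln, steel jacket, white brick inside, fixed; 240 (x) x 260 (y) mm on a 300 x 320 mm grey board, closed lid's top 160 mm above the table. Origin: centre of the underside, on the table; z up. Front (lid handle) faces its -x, towards the robot. A controller box juts 64 mm out on its +y side, the quadrant 30 mm on its -y side
- lid_bar (a point): middle of the lid's handle: fixed round black bar, 10 mm thick, along the kiln's y, 45 mm in front of the lid's face, free for 110 mm between two square arms. Lid shut: 137 mm above the table, 285 mm in front of the hinge line and 22 mm above it. It swings on a circle about the hinge. Axes: the kiln's when shut, turning with the lid
- lid_hinge (a point): middle of the lid's hinge line, along the kiln's y at its far side: 125 mm behind the kiln's origin, 115 mm above the table. Axes as the kiln's
- lid (a joint): angle of the lid (45 mm thick, 240 x 260 mm, 0.6 to 1.1 kg), rad: 0 shut at the start, growing as the handle swings up. The hinge runs freely: the lid falls shut when not held. Lifting force at the handle 3 to 6 N
- mark (a joint): angle of the red clip on the quadrant, rad (0.26 to 0.48), on the lid's scale: when the two are equal the lid's yellow pointer is exactly beside the clip
- red_clip (a point): middle of the red clip, a 38 x 14 x 12 mm block clamped on the rim of the aluminium quadrant (arc of 140 mm radius about the hinge, black ticks) on the kiln's -y side; leave it there. The lid's yellow pointer, 46 x 5 x 6 mm, level with the hinge when shut, passes its outer (-y) side. Its axes are turned like those of a lid standing at the clip
- lid_hook: hook tool hanging on one of two pegs: blue flat upright handle 14 (x) x 30 (y) x 65 mm (z -30 to +35 mm) with an 8 mm steel hook below, lowest point z = -94 mm. Origin: in the handle just below its slot; grip here from above, across y. Hanging: z up, x points into the rack, origin 160 mm above the table. 0.16 kg
- hook_slot (a point): middle of the roof of the handle's hanging slot, which rests on the peg; 28 mm above the handle's origin. The slot runs through along x, 18 mm wide, 28 mm high. To come off, the tool must rise more than 6 and less than 22 mm, then move at least 30 mm along its -x. Axes as lid_hook's
- hook_bowl (a point): where the centre of a 10 mm bar lies when seated in the hook: 81 mm straight below the handle's origin. Axes as lid_hook's. The hook lies in the x-z plane, back on -x, open to +x. Relative to this point the tip is at x = +14 (to +18) mm and ends 9 mm up; above the tip the mouth is clear to 35 mm up. The bar must pass over the tip (its centre 14 to 29 mm up), then settles as the hook rises
- rack: fixed steel stand, base 150 x 220 mm, wooden cross rail (top 205 mm up) with two 6 mm round pegs, 110 mm apart, 185 mm above the table, 76 mm long towards its -x, the ends turned up to 6 mm above the peg's top. Tools hang 55 mm before the rail, 17 mm behind the turned-up ends. Origin: underside, below the rail's front face; z up
- paddle: wooden paddle hanging on the other peg, same slotted handle but pale wood, dark blade 50 mm wide below; leave it hanging. Origin as the hook's
- jacks: steel jacks, 220 mm, lying on the dark steel marver plate; leave alone
- torch: yellow gas torch, 75 mm wide, 265 mm high, standing; leave alone
- tumbler: amber glass tumbler, 76 mm wide, 95 mm high, standing; leave alone
- soda_can: green drink can, 66 mm wide, 120 mm high, standing; leave alone
- wood_block: wooden shaping block with a 150 mm handle, lying; leave alone
Not all that is in view belongs to the job. Of the things that look like the lid_hook, the larger one is meant. There is more than one size of the paddle; the job needs the smaller.

How it is judged:
On the way, in this order (a step that is already met when the one before it is completed fails the run):
1. the lid hook is lifted off its peg and held in the fingers (distance of lid_hook from where it was at the start of the episode above 0.06 m and height (world z) of lid_hook above 0.1 m and contact force between the fingers and lid_hook above 1 N and contact force between lid_hook and rack below 0.1 N), for 0.2 s.
2. the hook carries the lid up from its seat (value of joint lid above 0.08 rad and contact force between lid_hook and kiln above 0.8 N and contact force between the fingers and lid_hook above 1 N), for 0.2 s.
At the end, for the whole second after the job is handed in: the lid stands within 0.06 rad (about 8 mm at the pointer) of the red clip and still, its bar lying in the hook's bowl, the hook carries it and is gripped in the fingers; the paddle still hangs on its peg (angle between the x axis of lid_bar and the x axis of red_clip, either way round below 0.06 rad and value of joint lid above 0.15 rad and velocity of joint lid between -0.05 and 0.05 rad/s and contact force between lid_hook and kiln above 0.8 N and contact force between the fingers and lid_hook above 1 N and z of lid_bar in the frame of lid_hook between -0.088 and -0.065 m and distance of paddle from where it was at the start of the episode below 0.03 m and height (world z) of paddle above 0.14 m); the arm keeps its last pose, push and grip.
It fails at once if the robot itself touches the hot kiln (contact force between any of the fingers, the arm and kiln above 1 N).
It fails at once if the red clip is shifted (distance of red_clip from where it was at the start of the episode above 0.006 m).
It fails at once if the hook is dropped (height (world z) of lid_hook below 0.08 m).
It fails at once if something else on the bench is disturbed (distance of paddle from where it was at the start of the episode above 0.05 m or distance of any of jacks, torch, tumbler, soda_can, wood_block from where it was at the start of the episode above 0.03 m).
It also fails if it takes over 45 s, if anything falls off the work surface, if the arm or the gripper's body presses on something with over 40 N, if the wrist force passes 120 N, or if a joint passes its speed limit or range.

## Robot

A 6-joint arm with a two-finger parallel gripper is mounted at the origin on the work surface. World frame = base frame: x ahead of the robot, y to its left, z up, the work surface at z = 0. Lengths are in m, angles in rad, forces in N, time in s.
With the tool pointing down it reaches from about 0.275 to 0.825 m from the base axis. Payload 4.9 kg.
Tool frame: the origin (TCP) lies on the centre line of the jaws, within the pads' length; the fingertips stand 25 mm ahead of it and the grasp point (between the pads) lies 6 mm ahead of it; z points along the fingers, y is the line along which they close (so a half turn about z gives the same grasp; the last joint's range is limited). The gripper opens to 85 mm and grips with 20 to 120 N. Pads are 22 mm wide; open, the fingers measure 114 mm over their backs; the gripper's body (76 mm by 85 mm) begins 54 mm behind the grasp point. The pads swing forward as they close: fully open they stand 13 mm farther back than shut.
Start: joints at [-1.349, 0.326, -0.193, 1.052, 0, 1.437], TCP at [0.192, -0.516, 0.224] pointing down, gripper open.
Joint ranges: [-2.65, 2.65], [-0.97, 1.79], [-1.3, 1.35], [-1.93, 2.1], [-1.47, 1.37], [-3.14, 3.14]. Speed limits (rad/s): [2.57, 2.57, 3.14, 3.14, 3.14, 3.14].

## Interface

Orientations are given as a unit quaternion [x, y, z, w].
In Python, from workcell import manip gives the robot as it stands. The module is installed in compiled form; this text tells all that it offers.
- The arm moves only by the tool send_rows, never from a script. Its argument "targets" is a list of rows, each a list of 7 numbers: the shift along the tool's x, y, z in mm, then the turn, a rotation vector about the tool's x, y, z in degrees, then the closure, from -1 (fully open) to 1 (shut). In form: [[tx, ty, tz, ax, ay, az, grip], ...]. A call has 1 to 12 rows; each row is the pose to reach, as a shift and turn from the pose commanded when the call began, along the tool's axes at that moment; what a row does not reach only later rows make up. A row lasts 1/12 s, in which the tool goes at most 41.7 mm and 7.16 degrees, less where a joint would pass 70% of its speed; a pose out of reach is approached as far as the arm can. A call with a gripper value outside its range is refused whole. The fingers move at their own pace and stop on an object; "force" is the grip in N (left out, the last holds). Time passes only in rows, so rows that repeat a pose let the fingers close. It gives the time, the measured TCP pose, the force, the opening and the grip force at its end, in the units of the state.
- manip.state(): the state, without advancing time (a new reading comes with each control period).
- manip.capture(name): name is "scene" or "top" or "wrist"; returns the picture (420x560x3 uint8, red, green, blue); there is no depth.
- manip.camera_model(name): a dict with "mtx" (3x3 intrinsics, pixels), "xyz" and "attitude" of the camera in the world. Camera axes: x right, y down, z forward; pixel columns grow to the right and rows downward; lengths in m; the calibration is good to about 2 mm. A picture is of the moment at which its call begins: read the wrist's pose just before it. camera_model takes no time and is no camera call; for the wrist camera it gives the pose at the moment of the call.
- manip.hand_in(): hands the job in; it is judged then, once.
The state is a dict: "time": time; "joint_positions": joint angles; "qd": joint speeds; "joint_efforts": joint torques, N m; "position": TCP position; "orientation": TCP orientation; "force": force on the tool from outside, world axes, zero at the start; "moment": the same for the moment, N m; "grip_width": finger opening in m; "grip_force": force on a finger pad.
Only numpy, scipy, OpenCV 4.12 (cv2) and the standard library are available. Lean on these libraries where they do the work, as an engineer would, in place of code of your own. Each camera call takes 0.05 s, during which the arm holds its last target. There are 200 camera calls.

## Working session

There is one attempt and no reset: what is moved stays moved. The work goes in short steps, Python scripts to look and compute and a tool call to move; the robot and the scene stay as the last step left them, time stands still between calls to the robot, and variables do not carry over. Pictures are saved under pics/ and viewed, at most 10 in all, crops included, and the job is handed in when it is done.

Besides the shell and the picture viewer there is one more tool, called after "Request:" as a command line: name --pt "numbers of a row" for each row, then --argument value for the rest. send_rows: Moves the arm, as the interface text tells. Its arguments: {"type":"object","properties":{"targets":{"type":"array","items":{"type":"array","items":{"type":"number"}}},"force":{"type":"number"}},"required":["targets"]}

```bash
mkdir -p pics; python3 - <<'E'
from workcell import manip
import cv2,numpy as np
for n in("scene","top"):
    im=manip.capture(n); cv2.imwrite(f"pics/{n}0.png",im[:,:,::-1]); m=manip.camera_model(n); print(n,m)
print(manip.state())
E
```

```text
scene {'mtx': array([[494.50410898,   0.        , 277.98648117],
       [  0.        , 494.50410898, 215.33158153],
       [  0.        ,   0.        ,   1.        ]]), 'xyz': array([1.04612401, 0.73338236, 1.16437929]), 'attitude': array([ 0.24384847,  0.89714975, -0.35316762, -0.10456042])}
top {'mtx': array([[492.39491899,   0.        , 281.97741864],
       [  0.        , 492.39491899, 206.56492226],
       [  0.        ,   0.        ,   1.        ]]), 'xyz': array([ 0.32129724, -0.10154266,  1.77814646]), 'attitude': array([ 0.71369761, -0.69765578,  0.03840444, -0.04936836])}
{'time': 0.1, 'joint_positions': array([-1.34921998e+00,  3.26869492e-01, -1.93491477e-01,  1.05199804e+00,
       -2.38192966e-06,  1.43661632e+00]), 'qd': array([-0.00101918, -0.00226687,  0.00127431, -0.00062204, -0.0009286 ,
        0.00157191]), 'joint_efforts': array([ 6.20055434e-04, -4.44239080e+01,  2.63037014e+01,  7.89532060e-03,
       -1.03176371e-04,  1.24494557e-05]), 'position': array([ 0.19146644, -0.51502677,  0.22377741]), 'orientation': array([ 9.84221046e-01,  1.76941577e-01, -3.53221260e-05, -7.80542854e-04]), 'force': array([ 0.38551788, -0.00466067,  0.65881755]), 'moment': array([ 0.03617142,  0.002841  , -0.00665875]), 'grip_force': 0.0, 'grip_width': 0.08504308666224998}
```

View pics/scene0.png

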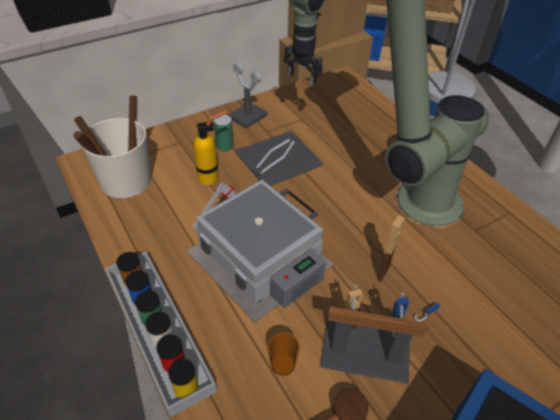

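View pics/top0.png

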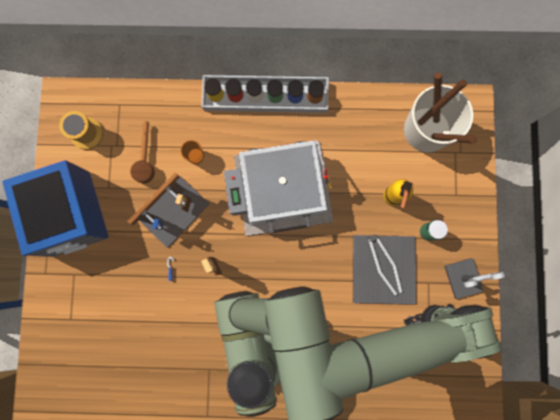

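The scene shows the kiln at (258,235) with its handle at (300,205), and the rack at (370,340). Two things could be taken for the hook: the blue handle on the rack peg at scene (402,305) / top (152,222), and a small blue hook lying on the table at scene (428,312) / top (170,268). For the paddle they are the one on the rack at scene (355,297) and a loose one at scene (393,245). I choose the blue one on the rack and check it in a close crop.

```bash
cat > h.py <<'E'
import numpy as np,cv2
from scipy.spatial.transform import Rotation as R
from workcell import manip
def cam(n):
    m=manip.camera_model(n); return m["mtx"],np.array(m["xyz"]),R.from_quat(m["attitude"]).as_matrix()
def proj(c,P):
    K,t,A=c; q=(np.atleast_2d(P)-t)@A@K.T; return q[:,:2]/q[:,2:]
def atz(c,uv,z):
    K,t,A=c; d=A@np.linalg.inv(K)@[uv[0],uv[1],1]; return t+d*(z-t[2])/d[2]
def tri(obs):
    M=np.zeros((3,3));b=np.zeros(3)
    for c,uv in obs:
        K,t,A=c; d=A@np.linalg.inv(K)@[uv[0],uv[1],1]; d/=np.linalg.norm(d); Q=np.eye(3)-np.outer(d,d); M+=Q;b+=Q@t
    return np.linalg.solve(M,b)
E
python3 - <<'E'
from h import *
a=cv2.imread("pics/scene0.png"); b=cv2.imread("pics/top0.png")
def crop(i,x,y,w,h,W,H): return cv2.resize(i[y:y+h,x:x+w],(W,H),interpolation=cv2.INTER_CUBIC)
# scene rack crop x5 ; top rack crop x5; top kiln ; scene kiln
o=np.vstack([np.hstack([crop(a,315,275,130,110,400,338),crop(b,125,165,100,84.5.__int__(),400,338)]),
 np.hstack([crop(a,185,175,150,98,400,262),crop(b,215,130,130,85,400,262)])])
o=cv2.imwrite("pics/c1.png",o)
c=cam("top"); s=cam("scene")
print("kiln lid knob",atz(c,(282,181),.16)); print("rack corner",atz(c,(152,222),.19),atz(s,(402,305),.16))
E
```

```text
kiln lid knob [ 0.60891513 -0.07205741  0.16      ]
rack corner [0.45953017 0.346682   0.19      ] [0.44350317 0.33124829 0.16      ]
```

View pics/c1.png

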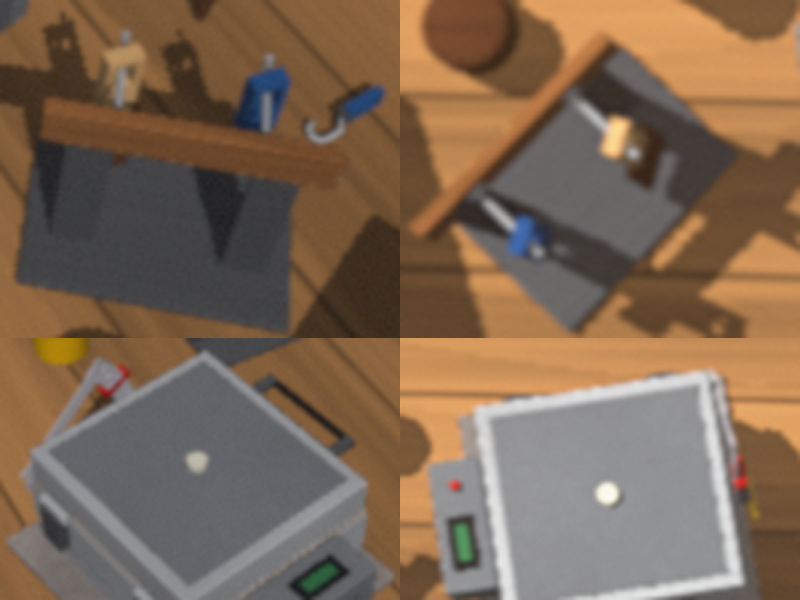

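The crop confirms it: the handle on the peg, at top (157,224), is clearly larger than the loose hook, with the pale paddle on the other peg at (180,200). The red clip is at top (326,175) and scene (228,191). Next I fit the rack, hook and kiln poses.

```bash
cat > fit.py <<'E'
from h import *
from scipy.optimize import least_squares
T,S=cam("top"),cam("scene")
def world(p,L): 
    c,s=np.cos(p[2]),np.sin(p[2]); L=np.atleast_2d(L); return np.c_[p[0]+c*L[:,0]-s*L[:,1],p[1]+s*L[:,0]+c*L[:,1],L[:,2]]
# kiln
lt=np.array([(.12,.13,.16),(.12,-.13,.16),(-.12,-.13,.16),(0,0,.165)]);ut=np.array([(240.3,153.4),(317.4,141.4),(326.1,209.3),(282.6,180.4)])
ls=np.array([(-.12,-.13,.16),(.12,-.13,.16),(-.12,.13,.16),(.12,.13,.16)]);us=np.array([(261.9,180.2),(197.4,218.9),(321.9,230.1),(256.2,270.2)])
f=lambda p:np.r_[(proj(T,world(p,lt))-ut).ravel(),(proj(S,world(p,ls))-us).ravel()]
r=least_squares(f,[.61,-.07,-.1],loss='soft_l1');k=r.x;print("kiln",k,np.round(f(k),1))
print("bar",world(k,[(-.16,0,.137)]),"hinge",world(k,[(.125,0,.115)]))
P=tri([(T,(325.8,175.5)),(S,(228.1,191.5))]);c,s=np.cos(k[2]),np.sin(k[2]);d=P-[k[0],k[1],0]
L=np.array([c*d[0]+s*d[1],-s*d[0]+c*d[1],d[2]]);print("clip local",L,"ang",np.arctan2(L[2]-.115,.125-L[0]),"rad",np.hypot(L[2]-.115,.125-L[0]))
# rack: blue masks
obs=[]
for n,cm,x0,y0,x1,y1 in(("top0",T,140,205,165,240),("scene0",S,385,285,413,330)):
    im=cv2.imread(f"pics/{n}.png").astype(int)[y0:y1,x0:x1];m=(im[...,0]>im[...,2]+40)&(im[...,0]>im[...,1]+15)
    v,u=np.nonzero(m);obs.append((u.mean()+x0,v.mean()+y0));print(n,m.sum(),obs[-1],u.min()+x0,u.max()+x0,v.min()+y0,v.max()+y0)
q=lambda u,v:(125+(u-400)/4,165+v/4)
rail=np.array([(.0,-.11,.205),(0,.11,.205)])
# rail ends (centre of rail top), handles' tops
g=lambda p:np.r_[(proj(T,world(p,[(-.055,-.055,.195),(-.055,.055,.195)]))-[q(527,232),q(620,138)]).ravel(),
 (proj(S,world(p,[(-.055,-.055,.195),(-.055,.055,.195)]))-[(402.7,299.4),(356.3,291.2)]).ravel()]
for y0 in(.78,-.78+1.57-3.14):
    r=least_squares(g,[.46,.34,y0]);print("rack",r.x,r.cost,np.round(g(r.x),1),"hook",world(r.x,[(-.055,-.055,.16),(-.055,.055,.16)]))
print("loose paddle head",tri([(T,(210,264)),(S,(400,219))]))
E
python3 fit.py
```

```text
kiln [ 0.60824933 -0.07372557  0.1815244 ] [-1.6 -0.8 -2.4 -1.   1.   1.1 -0.1  0.5  0.3 -1.7 -1.6 -2.5  1.5 -2.2
 -0.9  4. ]
bar [[ 0.45087819 -0.10261024  0.137     ]] hinge [[ 0.73119553 -0.05115943  0.115     ]]
clip local [-0.00479183 -0.14525534  0.16663596] ang 0.3786401582478877 rad 0.13968604428434372
top0 54 (np.float64(155.12962962962962), np.float64(223.2037037037037)) 152 159 218 228
scene0 138 (np.float64(400.7173913043478), np.float64(305.1014492753623)) 395 408 298 315
rack [0.45665557 0.25580277 3.9724224 ] 1.913414414351901 [-1.2  0.9 -0.4  0.1 -0.3 -0.2 -1.  -0.4] hook [[0.45312304 0.33350425 0.16      ]
 [0.53435706 0.2593353  0.16      ]]
rack [ 0.45665557  0.25580277 -2.31076296] 1.9134144143555858 [-1.2  0.9 -0.4  0.1 -0.3 -0.2 -1.  -0.4] hook [[0.45312304 0.33350426 0.16      ]
 [0.53435706 0.2593353  0.16      ]]
loose paddle head [0.32337782 0.15077614 0.23035693]
```

```bash
cat > go.py <<'E'
from h import *
import sys
# go.py x y z yaw_deg(tool x dir, tool straight down): shift and turn in tool axes
def need(x,y,z,yaw):
    s=manip.state();A=R.from_quat(s["orientation"]);c,n=np.cos(yaw),np.sin(yaw)
    B=R.from_matrix(np.array([[c,n,0],[n,-c,0],[0,0,-1.]]))
    print("t",round(s["time"],2),"pos",np.round(s["position"],4),"q",np.round(s["joint_positions"],2),"F",np.round(s["force"],1),"grip",round(s["grip_width"],4),round(s["grip_force"],1))
    print("shift mm",np.round(A.inv().apply(np.array([x,y,z])-s["position"])*1000,1),"turn deg",np.round(np.degrees((A.inv()*B).as_rotvec()),2))
if __name__=="__main__": a=list(map(float,sys.argv[1:]));need(*a[:3],np.radians(a[3]))
E
python3 go.py .19 -.516 .4 20.4; python3 go.py .453 .3335 .34 -132.4
```

```text
t 0.1 pos [ 0.1915 -0.515   0.2238] q [-1.35  0.33 -0.19  1.05 -0.    1.44] F [ 0.4 -0.   0.7] grip 0.085 0.0
shift mm [-1.700e+00  1.000e-01 -1.762e+02] turn deg [-0.09 -0.01 -0.02]
t 0.1 pos [ 0.1915 -0.515   0.2238] q [-1.35  0.33 -0.19  1.05 -0.    1.44] F [ 0.4 -0.   0.7] grip 0.085 0.0
shift mm [ 540.7 -704.5 -115. ] turn deg [-4.0000e-02  1.1000e-01  1.5278e+02]
```

Request:
send_rows --pt "0 0 -40 0 0 0 -1" --pt "0 0 -80 0 0 0 -1" --pt "0 0 -120 0 0 7 -1" --pt "25 -32 -130 0 0 14 -1" --pt "50 -64 -130 0 0 21 -1" --pt "75 -97 -130 0 0 28 -1" --pt "100 -130 -130 0 0 35 -1" --pt "125 -163 -130 0 0 42 -1" --pt "150 -195 -130 0 0 49 -1" --pt "175 -228 -130 0 0 56 -1" --pt "200 -260 -130 0 0 63 -1" --pt "225 -293 -130 0 0 70 -1"

```text
time: 1.1
position: [0.2863, -0.1853, 0.3543]
orientation: [0.92, -0.391, 0.002, -0.006]
force: [0.4, 0.7, -0.3]
grip_width: 0.0858
grip_force: 0.0
```

```bash
python3 go.py .453 .3335 .34 -132.4
```

```text
t 1.1 pos [ 0.2863 -0.1853  0.3543] q [-0.8  -0.14 -0.38  1.33  0.01  3.14] F [ 0.4  0.7 -0.3] grip 0.0858 0.0
shift mm [-258.  -479.8   20.3] turn deg [-0.57  0.54 86.33]
```

Request:
send_rows --pt "0 0 0 0 0 -7 -1" --pt "0 0 0 0 0 -14 -1" --pt "-20 -37 0 0 0 -21 -1" --pt "-40 -74 0 0 0 -28 -1" --pt "-60 -111 0 0 0 -35 -1" --pt "-78 -145 0 0 0 -42 -1" --pt "-97 -180 0 0 0 -49 -1" --pt "-115 -215 0 0 0 -56 -1" --pt "-134 -250 0 0 0 -63 -1" --pt "-153 -285 0 0 0 -70 -1" --pt "-171 -320 5 0 0 -77 -1" --pt "-190 -354 10 0 0 -84 -1"

```text
time: 2.1
position: [0.4104, 0.1968, 0.3484]
orientation: [0.945, 0.326, 0.006, -0.002]
force: [0.6, 0.1, 0.1]
grip_width: 0.0855
grip_force: 0.0
```

```bash
python3 go.py .453 .3335 .34 47.6
```

```text
t 2.1 pos [0.4104 0.1968 0.3484] q [ 0.28  0.08 -0.19  1.29  0.01  2.76] F [0.6 0.1 0.1] grip 0.0855 0.0
shift mm [117.7 -81.3   9.9] turn deg [ 0.01 -0.69 -9.49]
```

Request:
send_rows --pt "29 -20 2 0 -0.2 -2.5 -1" --pt "58 -40 5 0 -0.4 -5 -1" --pt "88 -60 8 0 -0.6 -7.5 -1" --pt "117 -81 10 0 -0.7 -9.5 -1" --pt "117 -81 10 0 -0.7 -9.5 -1" --pt "117 -81 10 0 -0.7 -9.5 -1"

```text
time: 2.6
position: [0.453, 0.3314, 0.3383]
orientation: [0.916, 0.402, -0.002, 0.0]
force: [1.3, 0.1, 0.2]
grip_width: 0.0854
grip_force: 0.0
```

```bash
python3 go.py .453 .3335 .34 47.6; python3 - <<'E'
from h import *
c=cam("wrist");im=manip.capture("wrist");cv2.imwrite("pics/w1.png",im[:,:,::-1]);np.save("w1.npy",np.array([c],dtype=object),allow_pickle=True)
print(c[1],c[2][:,2],proj(c,[(.453,.3335,.195)]))
E
```

```text
t 2.6 pos [0.453  0.3314 0.3383] q [ 0.5   0.31  0.07  1.34 -0.    2.82] F [1.3 0.1 0.2] grip 0.0854 0.0
shift mm [ 1.5 -1.4 -1.7] turn deg [-0.07  0.2  -0.25]Traceback (most recent call last):
  File "<stdin>", line 2, in <module>
ValueError: could not broadcast input array from shape (3,3) into shape (3,)
```

View pics/w1.png

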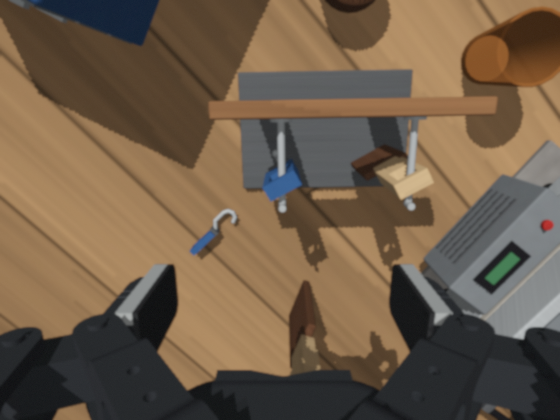

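The wrist view shows the blue handle on its peg at (282,182), the paddle at (405,178), and the loose hook at (215,230). Both handles look yawed on their pegs, so I zoom in with the predicted box overlaid.

```bash
python3 - <<'E'
from h import *
c=cam("wrist");im=cv2.imread("pics/w1.png");k=5;x0,y0=220,90
print(c[1],c[2][:,2])
cr=cv2.resize(im[y0:y0+120,x0:x0+155],None,fx=k,fy=k,interpolation=cv2.INTER_CUBIC)
for yaw,col in((47.6,(0,255,0)),(67,(0,0,255))):
    a=np.radians(yaw);Rz=np.array([[np.cos(a),-np.sin(a)],[np.sin(a),np.cos(a)]])
    for z in(.13,.195):
        b=np.array([(-.007,-.015),(.007,-.015),(.007,.015),(-.007,.015)])@Rz.T+[.453,.3335]
        p=(proj(c,np.c_[b,np.full(4,z)])-[x0,y0]+.5)*k
        cv2.polylines(cr,[p.astype(int)],True,col,1)
cv2.imwrite("pics/w1c.png",cr)
E
```

```text
[0.50002585 0.38255568 0.48719902] [-0.18744812 -0.20333667 -0.96099813]
```

View pics/w1c.png

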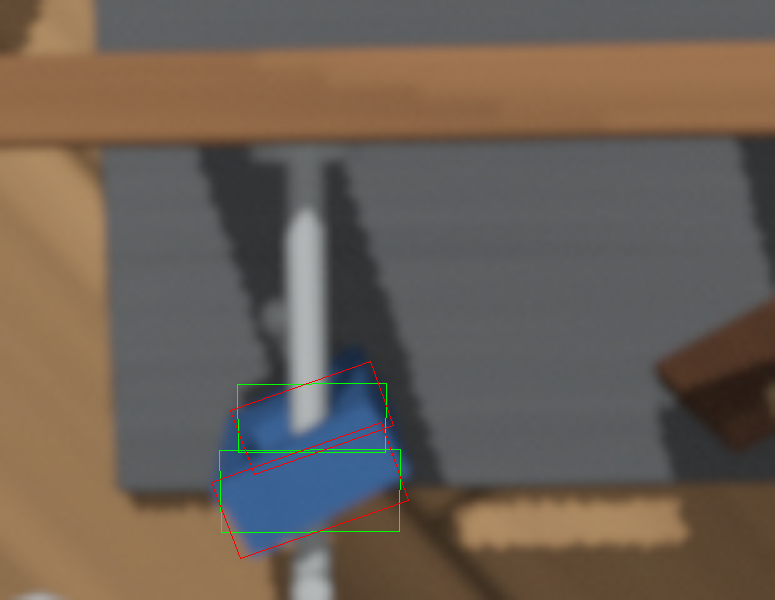

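The handle really sits at a yaw of about 72°, 24° off the peg direction, and is centred near (.4547,.3343). I will grip it at that yaw.

```bash
python3 go.py .4547 .3343 .166 72
```

```text
t 2.65 pos [0.4528 0.3304 0.339 ] q [ 0.5   0.3   0.07  1.34 -0.    2.82] F [-0.3 -0.  -0.3] grip 0.0857 0.0
shift mm [  4.7  -1.1 173. ] turn deg [ -0.08   0.16 -24.73]
```

Request:
send_rows --pt "4 -1 0 0 0 -7 -1" --pt "4 -1 0 0 0 -14 -1" --pt "4 -1 20 0 0 -21 -1" --pt "4 -1 45 0 0 -24.5 -1" --pt "4 -1 70 0 0 -24.5 -1" --pt "4 -1 95 0 0 -24.5 -1" --pt "4 -1 120 0 0 -24.5 -1" --pt "4 -1 120 0 0 -24.5 -1" --pt "4 -1 120 0 0 -24.5 -1"

```text
time: 3.4
position: [0.4543, 0.3322, 0.2199]
orientation: [0.811, 0.585, -0.002, -0.0]
force: [0.3, 0.3, -0.1]
grip_width: 0.0853
grip_force: 0.0
```

```bash
python3 go.py .4547 .3343 .166 72
```

```text
t 3.4 pos [0.4543 0.3322 0.2199] q [ 0.5   0.36 -0.16  1.06 -0.    2.39] F [ 0.3  0.3 -0.1] grip 0.0853 0.0
shift mm [ 2.2 -0.2 53.9] turn deg [-0.12  0.13 -0.38]
```

Request:
send_rows --pt "2 0 20 0 0 0 -1" --pt "2 0 40 0 0 0 -1" --pt "2 0 54 0 0 0 -1" --pt "2 0 54 0 0 0 -1" --pt "2 0 54 0 0 0 0" --pt "2 0 54 0 0 0 1" --pt "2 0 54 0 0 0 1" --pt "2 0 54 0 0 0 1" --pt "2 0 54 0 0 0 1" --pt "2 0 54 0 0 0 1" --pt "2 0 54 0 0 0 1" --pt "2 0 54 0 0 0 1" --force 80

```text
time: 4.4
position: [0.4569, 0.3362, 0.1675]
orientation: [0.81, 0.586, 0.001, 0.0]
force: [0.5, -1.0, 6.3]
grip_width: 0.0285
grip_force: 78.4
```

```bash
python3 go.py .4547 .3343 .18 48; python3 - <<'E'
from h import *
im=manip.capture("wrist");c=cam("wrist");np.savez("w2.npz",K=c[0],t=c[1],A=c[2]);cv2.imwrite("pics/w2.png",im[:,:,::-1])
E
```

```text
t 4.4 pos [0.4569 0.3362 0.1675] q [ 0.5   0.4  -0.24  0.93 -0.    2.39] F [ 0.5 -1.   6.3] grip 0.0285 78.4
shift mm [ -2.5  -1.5 -12.5] turn deg [ 0.08 -0.11 23.71]
```

View pics/w2.png

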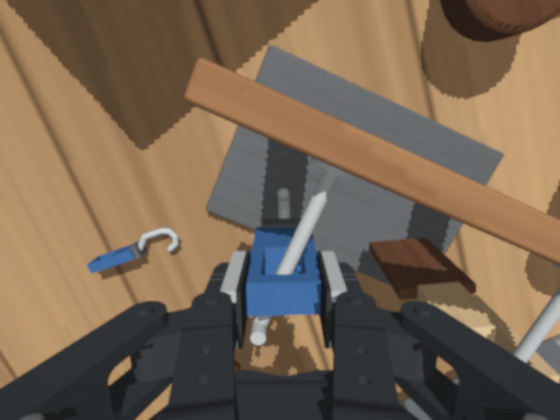

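The picture shows the blue handle square between the pads at (283,285), with the peg running through the slot. Now I lift 14 mm and turn to align with the peg.

Request:
send_rows --pt "0 0 -5 0 0 0 1" --pt "0 0 -10 0 0 0 1" --pt "0 0 -14 0 0 0 1" --pt "0 0 -14 0 0 0 1" --pt "0 0 -14 0 0 5 1" --pt "0 0 -14 0 0 10 1" --pt "0 0 -14 0 0 15 1" --pt "0 0 -14 0 0 20 1" --pt "0 0 -14 0 0 24 1" --pt "0 0 -14 0 0 24 1" --pt "0 0 -14 0 0 24 1"

```text
time: 5.37
position: [0.4557, 0.3357, 0.1798]
orientation: [0.914, 0.405, -0.001, -0.0]
force: [-0.1, -0.0, -2.2]
grip_width: 0.0284
grip_force: 78.8
```

```bash
python3 go.py .4547 .3343 .1815 48
```

```text
t 5.37 pos [0.4557 0.3357 0.1798] q [ 0.5   0.39 -0.22  0.96  0.    2.81] F [-0.1 -0.  -2.2] grip 0.0284 78.8
shift mm [-1.6  0.2 -1.7] turn deg [-0.03  0.06 -0.18]
```

Request:
send_rows --pt "0 0 -1 0 0 0 1" --pt "-6 0 -1 0 0 0 1" --pt "-14 0 -1 0 0 0 1" --pt "-22 0 -1 0 0 0 1" --pt "-32 0 -1 0 0 0 1" --pt "-44 0 -1 0 0 0 1" --pt "-56 0 -1 0 0 0 1" --pt "-70 0 -1 0 0 0 1" --pt "-70 0 -1 0 0 0 1" --pt "-70 0 -35 0 0 0 1" --pt "-70 0 -75 0 0 0 1" --pt "-70 0 -115 0 0 0 1"

```text
time: 6.37
position: [0.4078, 0.2834, 0.296]
orientation: [0.915, 0.404, -0.001, -0.0]
force: [1.0, 0.5, -1.7]
grip_width: 0.028
grip_force: 79.3
```

```bash
python3 go.py .39 .05 .37 10.4; python3 - <<'E'
from h import *
im=manip.capture("wrist");cv2.imwrite("pics/w3.png",im[:,:,::-1])
E
```

```text
t 6.37 pos [0.4078 0.2834 0.296 ] q [ 0.46  0.19 -0.19  1.19  0.    2.77] F [ 1.   0.5 -1.7] grip 0.028 79.3
shift mm [-184.8  143.8  -73.8] turn deg [-2.000e-02  1.500e-01  3.732e+01]
```

View pics/w3.png

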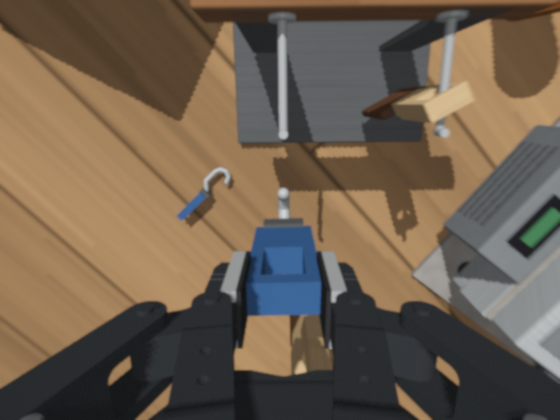

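The hook is off the peg and held straight at (283,265), with its tip at (283,192). The paddle still hangs at (430,105). Next I carry the hook to the front of the kiln.

```bash
python3 go.py .39 -.113 .37 10.4
```

```text
t 6.42 pos [0.4114 0.2852 0.3048] q [ 0.46  0.18 -0.18  1.2   0.    2.77] F [2.8 1.2 4.9] grip 0.0283 79.6
shift mm [-308.4  252.3  -67.4] turn deg [ 2.000e-02 -6.200e-01  3.733e+01]
```

Request:
send_rows --pt "0 0 -35 0 0 0 1" --pt "-10 8 -67 0 0 3 1" --pt "-38 31 -67 0 0 7 1" --pt "-67 55 -67 0 0 11 1" --pt "-96 79 -67 0 0 15 1" --pt "-125 103 -67 0 0 19 1" --pt "-154 126 -67 0 0 23 1" --pt "-183 150 -67 0 0 27 1" --pt "-212 174 -67 0 0 31 1" --pt "-241 197 -67 0 0 35 1" --pt "-270 221 -67 0 0 37 1" --pt "-292 240 -67 0 0 37 1"

```text
time: 7.42
position: [0.3894, -0.096, 0.3623]
orientation: [0.996, 0.092, 0.0, 0.001]
force: [0.4, -0.5, -2.2]
grip_width: 0.0279
grip_force: 79.4
```

Request:
send_rows --pt "0 0 0 0 0 0 1" --pt "0 0 0 0 0 0 1" --pt "0 0 0 0 0 0 1" --pt "0 0 0 0 0 0 1"

```text
time: 7.75
position: [0.3899, -0.0926, 0.3622]
orientation: [0.996, 0.094, -0.0, -0.0]
force: [-0.6, -1.2, -0.6]
grip_width: 0.0282
grip_force: 79.6
```

```bash
python3 go.py .395 -.113 .37 10.4; python3 - <<'E'
from h import *
c=cam("wrist");im=manip.capture("wrist");cv2.imwrite("pics/w4.png",im[:,:,::-1]);np.savez("w4.npz",K=c[0],t=c[1],A=c[2])
k=(.60825,-.0737,.1815);C,S=np.cos(k[2]),np.sin(k[2])
for L in((-.16,.055,.137),(-.16,-.055,.137),(-.12,.13,.16),(-.12,-.13,.16)): print(L,proj(c,[(k[0]+C*L[0]-S*L[1],k[1]+S*L[0]+C*L[1],L[2])]))
E
```

```text
t 7.75 pos [ 0.3899 -0.0926  0.3622] q [-0.42 -0.02 -0.26  1.33 -0.    2.54] F [-0.6 -1.2 -0.6] grip 0.0282 79.6
shift mm [ 1.2 21.  -7.8] turn deg [-0.02  0.03  0.4 ]
(-0.16, 0.055, 0.137) [[250.70463735 115.57688896]]
(-0.16, -0.055, 0.137) [[359.42968119 116.52668369]]
(-0.12, 0.13, 0.16) [[166.12814498  70.71136152]]
(-0.12, -0.13, 0.16) [[448.91975274  73.2655198 ]]
```

View pics/w4.png

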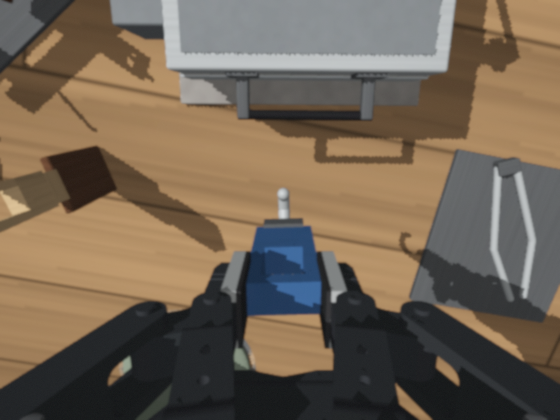

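The bar is seen from (249,115) to (361,116), where the model predicted it, and the lid's corners match too. Now I line up and lower the hook in front of the bar.

Request:
send_rows --pt "3 10 0 0 0 0 1" --pt "8 21 10 0 0 0 1" --pt "8 21 35 0 0 0 1" --pt "8 21 60 0 0 0 1" --pt "8 21 85 0 0 0 1" --pt "8 21 110 0 0 0 1" --pt "8 21 135 0 0 0 1" --pt "8 21 150 0 0 0 1" --pt "8 21 157 0 0 0 1" --pt "8 21 157 0 0 0 1" --pt "8 21 157 0 0 0 1"

```text
time: 8.72
position: [0.402, -0.113, 0.2052]
orientation: [0.996, 0.093, -0.0, 0.0]
force: [-0.1, -0.4, 0.2]
grip_width: 0.028
grip_force: 79.6
```

```bash
python3 go.py .451 -.1026 .2045 10.4; python3 - <<'E'
from h import *
c=cam("wrist");a=manip.capture("wrist")[:,:,::-1];s=manip.capture("scene")[:,:,::-1]
s=cv2.resize(s[140:280,200:387],(400,300),interpolation=cv2.INTER_CUBIC)
cv2.imwrite("pics/w5.png",np.hstack([cv2.resize(a,(400,300)),s]))
E
```

```text
t 8.72 pos [ 0.402  -0.113   0.2052] q [-0.45  0.1  -0.54  0.93 -0.    2.5 ] F [-0.1 -0.4  0.2] grip 0.028 79.6
shift mm [50.  -1.1  0.7] turn deg [0.01 0.05 0.33]
```

View pics/w5.png

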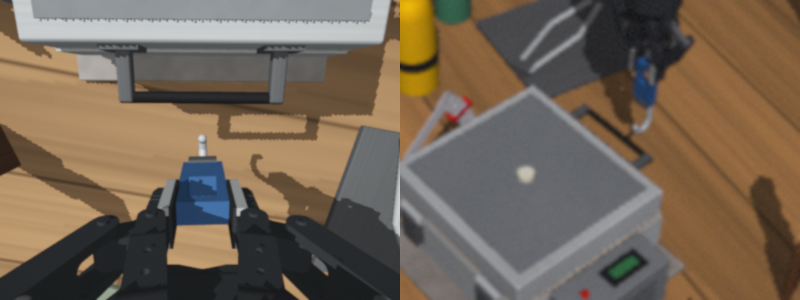

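The hook tip is about 30 mm short of the bar, centred between the arms, and clear of everything. I advance 46 mm.

Request:
send_rows --pt "6 0 0 0 0 0 1" --pt "12 0 0 0 0 0 1" --pt "18 0 0 0 0 0 1" --pt "24 0 0 0 0 0 1" --pt "30 0 0 0 0 0 1" --pt "35 0 0 0 0 0 1" --pt "40 0 0 0 0 0 1" --pt "44 0 0 0 0 0 1" --pt "46 0 0 0 0 0 1" --pt "46 0 0 0 0 0 1"

```text
time: 9.65
position: [0.4472, -0.1041, 0.2051]
orientation: [0.996, 0.094, -0.0, 0.0]
force: [0.1, 0.1, -2.2]
grip_width: 0.0279
grip_force: 79.6
```

```bash
python3 go.py .451 -.1026 .2255 10.4
```

```text
t 9.65 pos [ 0.4472 -0.1041  0.2051] q [-0.39  0.17 -0.45  0.95 -0.    2.56] F [ 0.1  0.1 -2.2] grip 0.0279 79.6
shift mm [  4.   -0.8 -20.4] turn deg [0.   0.04 0.33]
```

Request:
send_rows --pt "0 0 -5 0 0 0 1" --pt "0 0 -10 0 0 0 1" --pt "0 0 -15 0 0 0 1" --pt "0 0 -18 0 0 0 1" --pt "0 0 -21 0 0 0 1" --pt "0 0 -24 0 0 0 1" --pt "0 0 -27 0 0 0 1" --pt "0 0 -30 0 0 0 1" --pt "0 0 -30 0 0 0 1" --pt "0 0 -30 0 0 0 1"

```text
time: 10.48
position: [0.4479, -0.1042, 0.2357]
orientation: [0.996, 0.093, 0.001, 0.0]
force: [5.5, 0.1, -5.9]
grip_width: 0.0282
grip_force: 79.2
```

```bash
cat > arc.py <<'E'
from h import *
p=manip.state()["position"];print(np.round(manip.state()["force"],1))
# lid angle from scene/top pictures comes later; arc offsets from seat for lid angles
for a in(0,.1,.2,.3,.379): f=.077+a;print(a,"dx",round(285-285.85*np.cos(f),1),"dz",round(285.85*np.sin(f)-22,1))
E
python3 arc.py; python3 go.py .451 -.1026 .2255 10.4; python3 - <<'E'
from h import *
a=manip.capture("wrist")[:,:,::-1];s=manip.capture("scene")[:,:,::-1]
s=cv2.resize(s[140:280,200:387],(400,300),interpolation=cv2.INTER_CUBIC)
cv2.imwrite("pics/w6.png",np.hstack([cv2.resize(a,(400,300)),s]))
E
```

```text
[ 5.5  0.1 -5.9]
0 dx -0.0 dz -0.0
0.1 dx 3.6 dz 28.3
0.2 dx 10.0 dz 56.2
0.3 dx 19.2 dz 83.2
0.379 dx 28.4 dz 103.9
t 10.48 pos [ 0.4479 -0.1042  0.2357] q [-0.39  0.15 -0.4   1.02  0.    2.56] F [ 5.5  0.1 -5.9] grip 0.0282 79.2
shift mm [ 3.3 -1.  10.2] turn deg [ 0.02 -0.1   0.32]
```

View pics/w6.png

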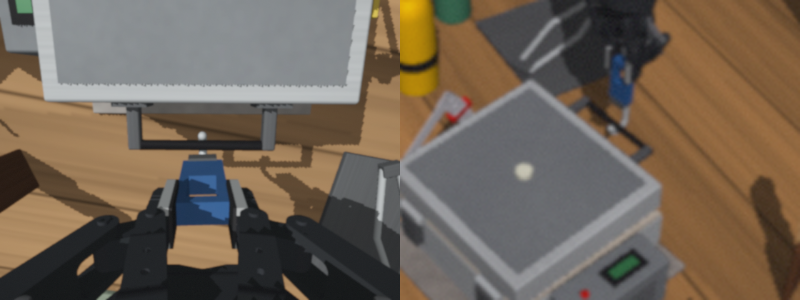

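The tip shows beyond the bar at (202,135), so the bar is inside the hook. The +x force of 5.5 N means the bar leans on the tip, so I move the hook 5 mm further in.

Request:
send_rows --pt "2 0 0 0 0 0 1" --pt "4 0 0 0 0 0 1" --pt "5 0 0 0 0 0 1" --pt "5 0 0 0 0 0 1" --pt "5 0 0 0 0 0 1"

```text
time: 11.0
position: [0.4513, -0.1032, 0.2349]
orientation: [0.996, 0.093, -0.001, 0.0]
force: [1.6, -0.1, -5.5]
grip_width: 0.0279
grip_force: 79.2
```

Request:
send_rows --pt "0 0 -6 0 0 0 1" --pt "1 0 -13 0 0 0 1" --pt "3 0 -20 0 0 0 1" --pt "4 0 -28 0 0 0 1" --pt "6 0 -36 0 0 0 1" --pt "9 0 -45 0 0 0 1" --pt "11 0 -53 0 0 0 1" --pt "14 0 -61 0 0 0 1" --pt "16.5 0 -69 0 0 0 1" --pt "19.5 0 -77 0 0 0 1" --pt "23 0 -84 0 0 0 1" --pt "23 0 -84 0 0 0 1"

```text
time: 12.0
position: [0.4754, -0.099, 0.3206]
orientation: [0.996, 0.094, 0.0, 0.0]
force: [0.6, -0.1, -5.4]
grip_width: 0.0282
grip_force: 79.3
```

Request:
send_rows --pt "0 0 0 0 0 0 1" --pt "0 0 0 0 0 0 1" --pt "0 0 0 0 0 0 1"

```text
time: 12.25
position: [0.4742, -0.0991, 0.3187]
orientation: [0.996, 0.093, -0.001, 0.0]
force: [1.7, -0.4, -5.5]
grip_width: 0.0283
grip_force: 79.3
```

```bash
python3 go.py .451 -.1026 .2255 10.4; python3 - <<'E'
from h import *
a=manip.capture("top")[:,:,::-1];s=manip.capture("scene")[:,:,::-1]
cv2.imwrite("pics/s7.png",s);cv2.imwrite("pics/t7.png",a)
s=cv2.resize(s[160:260,190:324],(400,300),interpolation=cv2.INTER_CUBIC)
t=cv2.resize(a[155:205,290:357],(400,300),interpolation=cv2.INTER_CUBIC)
cv2.imwrite("pics/w7.png",np.hstack([t,s]))
E
```

```text
t 12.25 pos [ 0.4742 -0.0991  0.3187] q [-0.36  0.16 -0.17  1.24 -0.    2.6 ] F [ 1.7 -0.4 -5.5] grip 0.0283 79.3
shift mm [-23.3  -0.9  93.2] turn deg [0.02 0.08 0.31]
```

View pics/w7.png

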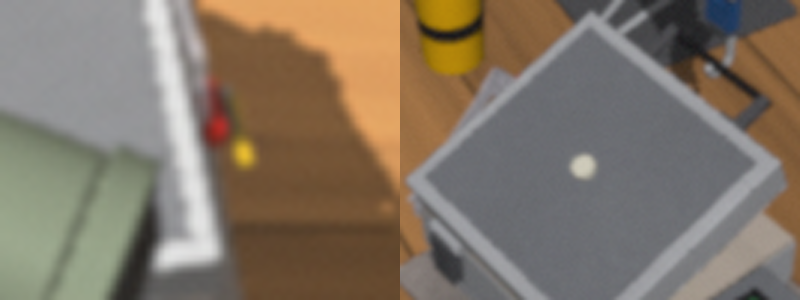

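In the top view the red clip is at about (326,175) and the yellow pointer at (331,180); the lid is raised and the hook holds it. That used up my picture views (11, one over the limit of 10), so from here I measure numerically only.

```bash
cat > ang.py <<'E'
from h import *
from scipy.optimize import minimize_scalar
T,S=cam("top"),cam("scene");k=(.60825,-.0737,.1815);C,s_=np.cos(k[2]),np.sin(k[2])
W=lambda L:np.array([[k[0]+C*L[0]-s_*L[1],k[1]+s_*L[0]+C*L[1],L[2]]])
rot=lambda r,h,y,a:W((.125-r*np.cos(a)+h*np.sin(a),y,.115+r*np.sin(a)+h*np.cos(a)))
def cen(f,box,cond):
    im=cv2.imread(f"pics/{f}.png").astype(float);x0,y0,x1,y1=box;c=im[y0:y1,x0:x1];w=cond(c[...,0],c[...,1],c[...,2]).astype(float)
    if w.sum()<2:return None
    v,u=np.nonzero(w);return np.array([u.mean()+x0,v.mean()+y0]),int(w.sum())
red=lambda b,g,r:(r>g+60)&(r>b+60)&(g<90)
yel=lambda b,g,r:(g>b+60)&(r>b+80)&(abs(r-g)<60)
wht=lambda b,g,r:(b>150)&(r>165)&(g>165)
print("clip",cen("top0",(318,162,336,185),red),cen("scene0",(220,182,238,200),red),cen("top7",(0,0,1,1),red) if 0 else "", cen("t7",(318,162,336,185),red))
print("ptr",cen("top0",(320,165,345,195),yel),cen("t7",(320,165,345,195),yel))
k0=cen("scene0",(250,212,268,230),wht);k1=cen("s7",(240,205,264,226),wht);print("knob",k0,k1)
b=k0[0]-proj(S,rot(.125,.05,0,0))[0];print("bias",b)
f=lambda a:np.sum((proj(S,rot(.125,.05,0,a))[0]+b-k1[0])**2);r=minimize_scalar(f,bounds=(0,.8),method="bounded");print("lid by knob",r.x,r.fun)
P=tri([(T,cen("top0",(318,162,336,185),red)[0]),(S,cen("scene0",(220,182,238,200),red)[0])]);d=P-[k[0],k[1],0]
L=np.array([C*d[0]+s_*d[1],-s_*d[0]+C*d[1],d[2]]);print("clip",L,np.arctan2(L[2]-.115,.125-L[0]),np.hypot(L[2]-.115,.125-L[0]))
for a in(0,.34,.38):print("ptr pred r .13-.16",a,[np.round(proj(T,rot(r_,0,-.155,a))[0],1).tolist() for r_ in(.13,.15)])
E
python3 ang.py
```

```text
clip (array([325.34782609, 174.82608696]), 23) (array([227.78787879, 190.57575758]), 33)  (array([325.93333333, 175.66666667]), 15)
ptr (array([329.4, 185.6]), 5) (array([330.3125, 179.9375]), 16)
knob (array([258.46666667, 220.53333333]), 30) (array([250.92857143, 214.95238095]), 42)
bias [-0.6035823  -0.35560243]
lid by knob 0.3549477996556981 0.030136961538888635
clip [-0.00317833 -0.14373042  0.17243029] 0.42123106733560345 0.1404561193756423
ptr pred r .13-.16 0 [[327.6, 177.8], [328.6, 183.5]]
ptr pred r .13-.16 0.34 [[328.2, 173.3], [329.3, 178.4]]
ptr pred r .13-.16 0.38 [[328.2, 172.5], [329.4, 177.5]]
```

```bash
cat > ang2.py <<'E'
from ang import *
import sys
c=cam("wrist");im=manip.capture("wrist")[:,:,::-1];cv2.imwrite("pics/w8.png",im)
box=lambda a,y,r=.14:np.vstack([rot(r+i*.019,j*.006,y+l*.007,a) for i in(-1,1) for j in(-1,1) for l in(-1,1)])
def bb(p):return np.round(np.r_[p.min(0),p.max(0)],1)
for n,cm in(("w8",c),("t7",T),("scene0",S),("top0",T)):
    i=cv2.imread(f"pics/{n}.png").astype(int);B,G,Rr=i[...,0],i[...,1],i[...,2]
    pr=proj(cm,box(.38,-.145));ctr=pr.mean(0);x0,y0=(ctr-45).astype(int);x0,y0=max(x0,0),max(y0,0);x1,y1=x0+90,y0+90
    for nm,m in(("red",(Rr>1.8*G)&(Rr>1.8*B)&(Rr>60)),("yel",(G>2*B)&(Rr>2*B)&(G>.7*Rr)&(G>70))):
        v,u=np.nonzero(m[y0:y1,x0:x1])
        if len(u):print(n,nm,len(u),"bbox",np.percentile(u,3)+x0,np.percentile(v,3)+y0,np.percentile(u,97)+x0,np.percentile(v,97)+y0,"c",np.round([u.mean()+x0,v.mean()+y0],1))
    for a in(.34,.38,.42):print("   pred clip",a,bb(proj(cm,box(a,-.145))), "c",np.round(proj(cm,box(a,-.145)).mean(0),1))
E
python3 ang2.py | tail -30
```

```text
clip (array([325.34782609, 174.82608696]), 23) (array([227.78787879, 190.57575758]), 33)  (array([325.93333333, 175.66666667]), 15)
ptr (array([329.4, 185.6]), 5) (array([330.3125, 179.9375]), 16)
knob (array([258.46666667, 220.53333333]), 30) (array([250.92857143, 214.95238095]), 42)
bias [-0.6035823  -0.35560243]
lid by knob 0.3549477996556981 0.030136961538888635
clip [-0.00317833 -0.14373042  0.17243029] 0.42123106733560345 0.1404561193756423
ptr pred r .13-.16 0 [[327.6, 177.8], [328.6, 183.5]]
ptr pred r .13-.16 0.34 [[328.2, 173.3], [329.3, 178.4]]
ptr pred r .13-.16 0.38 [[328.2, 172.5], [329.4, 177.5]]
w8 red 167 bbox 484.0 10.0 491.0 33.01999999999998 c [487.2  22.2]
w8 yel 171 bbox 485.0 34.0 492.0 58.0 c [488.6  46.7]
   pred clip 0.34 [457.9  -3.7 485.4  52.7] c [471.4  25. ]
   pred clip 0.38 [461.   -8.3 490.3  48.8] c [475.3  20.7]
   pred clip 0.42 [464.1 -13.3 495.4  44.3] c [479.4  16. ]
t7 red 22 bbox 324.0 171.63 327.37 178.0 c [326.  175.4]
t7 yel 19 bbox 329.0 177.54 332.0 182.0 c [330.5 179.8]
   pred clip 0.34 [322.7 170.2 329.  182.4] c [325.8 176.3]
   pred clip 0.38 [322.7 169.4 329.  181.5] c [325.8 175.5]
   pred clip 0.42 [322.7 168.5 329.  180.5] c [325.8 174.5]
scene0 red 41 bbox 221.2 185.0 233.0 196.8 c [227.3 191.4]
scene0 yel 754 bbox 194.59 146.0 216.0 183.0 c [205.7 163.4]
   pred clip 0.34 [222.1 185.8 235.9 199.2] c [229.  192.5]
   pred clip 0.38 [221.4 184.7 235.3 198.3] c [228.4 191.5]
   pred clip 0.42 [220.7 183.6 234.6 197.4] c [227.7 190.5]
top0 red 28 bbox 323.81 168.81 327.0 178.0 c [325.5 174.5]
top0 yel 9 bbox 329.0 183.24 330.0 187.0 c [329.4 185.2]
   pred clip 0.34 [322.7 170.2 329.  182.4] c [325.8 176.3]
   pred clip 0.38 [322.7 169.4 329.  181.5] c [325.8 175.5]
   pred clip 0.42 [322.7 168.5 329.  180.5] c [325.8 174.5]
```

```bash
cat > asc.py <<'E'
from ang2 import *
i=cv2.imread("pics/w8.png").astype(int)
for v in range(0,70,2):
    s=""
    for u in range(464,512):
        B,G,Q=i[v,u];s+="R" if Q>1.8*G and Q>1.8*B and Q>60 else "Y" if G>1.7*B and Q>1.7*B and G>.7*Q and G>70 else "#" if (Q+G+B)>420 else "o" if abs(Q-B)<25 and Q>60 else "." if Q>B+25 else " "
    print(v,s)
def edges(nm,a,y,dy,r,l,h):
    for t in(-1,1):print(nm,"r",round(r+t*l,3),"top-outer",np.round(proj(c,rot(r+t*l,h,y-dy,a))[0],1),"top-inner",np.round(proj(c,rot(r+t*l,h,y+dy,a))[0],1),"bot-outer",np.round(proj(c,rot(r+t*l,-h,y-dy,a))[0],1))
for a in(.36,.40,.44):edges(f"clip{a}",a,-.146,.007,.14,.019,.006)
for a in(.32,.35,.38):edges(f"ptr{a}",a,-.1575,.0025,.15,.023,.003)
E
python3 asc.py | sed -n '/^0 /,$p'
```

```text
0 ###################o####oooo..##################
2 ##################ooo##oooo..###################
4 ###################oooooooo...##################
6 ###################ooooooo ...##################
8 ###################oooo.RR....##################
10 ##################oooo.RRR....##################
12 ##################oooRRRRR....##################
14 ##################ooRRRRRR....##################
16 ##################o.RRRRRR....##################
18 ##################o.RRRRRRR...##################
20 ##################o.RRRRRRR...##################
22 ###################.RRRRRRR...##################
24 ###################.RRRRRRRR..##################
26 ###################.RRRRRRRR..##################
28 ###################.RRRRRRRR..##################
30 ###################.RRRRRRR...##################
32 ###################o.RRRRR.Y..##################
34 ###################o.RR.YYYYY.##################
36 ###################o...YYYYYY.##################
38 ###################o YYYYYYYY###################
40 ###################o.YYYYYYYY###################
42 ##########
[... 1074 characters left out ...]
.44 r 0.121 top-outer [494.6 -15.7] top-inner [475.4 -15.9] bot-outer [485.3  -3.6]
clip0.44 r 0.159 top-outer [499.3  31.7] top-inner [479.7  31.5] bot-outer [489.7  42. ]
ptr0.32 r 0.127 top-outer [490.4   8.7] top-inner [484.    8.7] bot-outer [486.1  13.2]
ptr0.32 r 0.173 top-outer [491.5  67. ] top-inner [485.1  66.9] bot-outer [487.1  70.2]
ptr0.35 r 0.127 top-outer [493.3   5.6] top-inner [486.8   5.5] bot-outer [488.8  10.4]
ptr0.35 r 0.173 top-outer [495.5  63.8] top-inner [488.9  63.7] bot-outer [490.9  67.4]
ptr0.38 r 0.127 top-outer [496.3   2.2] top-inner [489.7   2.2] bot-outer [491.7   7.4]
ptr0.38 r 0.173 top-outer [499.7  60.3] top-inner [492.9  60.2] bot-outer [494.9  64.3]
```

```bash
python3 - <<'E'
import cv2
i=cv2.imread("pics/w8.png")
for v in(0,4,8,12,18,24,28,32,36,44):print(v,[tuple(map(int,i[v,u][::-1])) for u in range(486,497)])
E
```

```text
0 [(161, 162, 165), (147, 149, 151), (129, 130, 133), (118, 119, 122), (117, 117, 118), (129, 120, 116), (151, 130, 113), (171, 139, 107), (180, 144, 104), (182, 146, 104), (181, 145, 103)]
4 [(111, 112, 115), (100, 100, 104), (96, 96, 98), (93, 92, 93), (97, 89, 85), (126, 104, 83), (159, 127, 94), (176, 140, 100), (181, 145, 104), (181, 145, 104), (181, 146, 104)]
8 [(97, 86, 88), (97, 68, 70), (96, 50, 51), (87, 43, 42), (82, 58, 51), (113, 90, 69), (150, 120, 88), (172, 138, 98), (179, 144, 102), (180, 145, 104), (181, 145, 104)]
12 [(102, 38, 37), (103, 29, 28), (101, 30, 28), (91, 35, 32), (86, 55, 48), (110, 87, 67), (148, 118, 85), (171, 137, 97), (179, 144, 102), (180, 144, 102), (180, 145, 102)]
18 [(114, 30, 28), (112, 30, 28), (106, 27, 25), (101, 31, 29), (92, 46, 40), (104, 78, 61), (142, 112, 82), (170, 136, 98), (180, 145, 103), (181, 145, 104), (181, 146, 104)]
24 [(187, 54, 50), (188, 55, 51), (186, 54, 50), (179, 52, 48), (160, 54, 48), (136, 74, 58), (147, 111, 81), (173, 138, 98), (183, 147, 105), (184, 148, 106), (183, 148, 105)]
28 [(184, 54, 50), (184, 53, 50), (184, 52, 50), (180, 52, 49), (167, 52, 46), (147, 73, 57), (152, 111, 81), (175, 139, 99), (184, 148, 106), (186, 150, 107), (186, 150, 107)]
32 [(112, 30, 27), (113, 31, 26), (112, 39, 28), (110, 54, 31), (109, 73, 36), (124, 99, 53), (153, 124, 76), (175, 142, 97), (183, 147, 104), (185, 149, 107), (185, 149, 106)]
36 [(99, 68, 31), (113, 91, 38), (124, 105, 44), (128, 112, 46), (130, 113, 47), (137, 118, 56), (155, 128, 73), (174, 141, 93), (184, 148, 104), (186, 150, 107), (186, 150, 108)]
44 [(120, 105, 44), (137, 119, 49), (147, 129, 54), (166, 147, 62), (194, 173, 79), (211, 190, 91), (212, 188, 97), (202, 174, 103), (192, 159, 107), (188, 153, 108), (188, 153, 109)]
```

The estimates put the clip 0.035–0.06 rad above the current lid angle, so I raise the lid another 0.047 rad (12 mm up, 6 mm in).

Request:
send_rows --pt "1.5 0 -3 0 0 0 1" --pt "3 0 -6 0 0 0 1" --pt "4.5 0 -9 0 0 0 1" --pt "6.5 0 -12 0 0 0 1" --pt "6.5 0 -12 0 0 0 1" --pt "6.5 0 -12 0 0 0 1" --pt "6.5 0 -12 0 0 0 1" --pt "6.5 0 -12 0 0 0 1" --pt "6.5 0 -12 0 0 0 1" --pt "6.5 0 -12 0 0 0 1"

```text
time: 13.28
position: [0.4807, -0.0976, 0.331]
orientation: [0.996, 0.093, -0.001, -0.0]
force: [0.6, -0.9, -4.2]
grip_width: 0.028
grip_force: 79.4
```

```bash
python3 go.py .451 -.1026 .2255 10.4; python3 - <<'E'
from h import *
cv2.imwrite("pics/s7.png",manip.capture("scene")[:,:,::-1]);cv2.imwrite("pics/t7.png",manip.capture("top")[:,:,::-1])
E
python3 asc.py | sed -n '/^ptr (/p;/^lid by/p;/^t7 /p;/^0 /,$p' | head -48
```

```text
t 13.28 pos [ 0.4807 -0.0976  0.331 ] q [-0.35  0.16 -0.13  1.27 -0.    2.6 ] F [ 0.6 -0.9 -4.2] grip 0.028 79.4
shift mm [-30.   -0.6 105.5] turn deg [-0.01  0.06  0.32]
ptr (array([329.4, 185.6]), 5) (array([330.33333333, 178.28571429]), 21)
lid by knob 0.4036735001607953 0.028012752201991377
t7 red 19 bbox 325.0 171.54 327.0 178.0 c [325.9 175.2]
t7 yel 25 bbox 328.0 175.0 332.0 181.0 c [330. 178.]
0 #############o#######oooooo.####################
2 #####################oooo .#####################
4 ##############o#####oooo..######################
6 ##############o####oooo...######################
8 ##################oooo...#######################
10 ##############oooooooo..########################
12 #############ooooooooo..########################
14 ##############oooooooo..########################
16 ##############ooooo  o...#######################
18 ##############oooo   o...#######################
20 ##############ooo    o...#######################
22 ##############o..    o...#######################
24 ##############o..    o...#######################
26 ##############o..    
[... 1213 characters left out ...]
0.36 r 0.159 top-outer [479.6  54.3] top-inner [461.8  54.2] bot-outer [471.6  61.7]
clip0.4 r 0.121 top-outer [481.1   3.9] top-inner [463.2   3.7] bot-outer [473.  14.]
clip0.4 r 0.159 top-outer [484.2  49.7] top-inner [465.9  49.5] bot-outer [475.8  58. ]
clip0.44 r 0.121 top-outer [484.6  -0.8] top-inner [466.3  -1. ] bot-outer [476.2  10.2]
clip0.44 r 0.159 top-outer [488.9  44.5] top-inner [470.2  44.4] bot-outer [480.1  53.8]
ptr0.32 r 0.127 top-outer [481.2  21.6] top-inner [475.1  21.6] bot-outer [477.2  25.6]
ptr0.32 r 0.173 top-outer [482.2  77.2] top-inner [476.   77.2] bot-outer [478.2  80.2]
ptr0.35 r 0.127 top-outer [483.9  18.8] top-inner [477.7  18.7] bot-outer [479.8  23.1]
```

The pointer's arm now shows just outside the clip, where it should be when the two are level. The lid reads 0.385–0.404 and the clip 0.38–0.42, the load is on the hook and the grip is firm, so I hand in.

```bash
python3 go.py .451 -.1026 .2255 10.4; python3 -c "
from workcell import manip
print(manip.hand_in())"
```

```text
t 13.43 pos [ 0.4807 -0.0977  0.331 ] q [-0.35  0.16 -0.13  1.27 -0.    2.6 ] F [-0.9 -0.1 -5.8] grip 0.028 79.4
shift mm [-30.   -0.7 105.6] turn deg [-0.01  0.05  0.32]
the job is handed in; nothing more can be done
None
```

I handed the job in at 13.4 s with the hook still gripped and holding the lid at an estimated 0.39–0.40 rad, against about 0.38–0.42 rad for the red clip; no verdict came back, and I viewed 11 pictures, one over the limit of 10.

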